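# Set the reel-brake hub with the two-prong pin spanner

## Task

Take the orange-handled pin spanner from its rest, put both prongs into two opposite holes of the collar on the brake hub, and turn the collar clockwise until the white pointer stands on the red mark, without running past it (the collar has some play before the pointer follows). Then set the spanner back upright on its black rest, prongs down in the channel. Move the collar only with the spanner, keep the gripper off the hub, and leave the other things on the bench where they are.

Things in the scene. Friction and masses are not known exactly. Their poses are not given: they have to be found in the camera images.
- hub: Round grey brake hub, 144 mm across, fixed to the bench; origin at the centre of its underside, z up, red mark towards its -x. From the bottom: grey base (0 to 24 mm high), dark dial 100 mm across (24 to 34 mm) with the white pointer, bright collar 76 mm across (34 to 58 mm). Turned clockwise, the collar first moves alone by an unknown 0.05 to 0.5 rad (0.08 N m), then takes the dial along one to one
- collar_top (a point): On the hub's axis in the plane of the collar's flat top, 58 mm above the bench; fixed to the hub. In the top are six round holes, 12 mm wide and 12 mm deep, every 60 degrees on a circle of 26 mm radius about this point. The angle at which the holes stand is not reported and differs every time: look or feel for it
- red_mark (a point): the red mark on the hub's base, 62 mm from the axis, 28 mm above the bench
- pointer_tip (a point): outer tip of the white pointer on the dial, 55 mm from the axis, 36 mm above the bench
- pointer (a joint): Angle of the dial with the white pointer, rad: 0 on the red mark, grows clockwise seen from above; starts at -1.3 to -0.8. It does not show the collar's play. Turning it takes about 0.4 N m; it stays where it is left. Turned back, the collar again moves alone, by up to 0.6 rad in all
- spanner: Two-prong pin spanner, 0.25 kg, upright on its rest. Origin midway between the prong tips, z up, x along the line of the prongs. Two round steel prongs 8 mm thick, ends chamfered, at x = +26 and -26 mm (z 0 to 16 mm); steel cross bar 72 mm along x, 30 mm along y (z 16 to 26 mm); flat orange grip 44 mm along x, 16 mm thick along y (z 26 to 79 mm)
- grip (a point): middle of the orange grip, 56 mm above the prong tips; take it across its 16 mm thickness (the spanner's y)
- prong_a (a point): centre of the tip of the prong at the spanner's +x
- prong_b (a point): centre of the tip of the prong at the spanner's -x
- rest: Black rest fixed to the bench, 104 mm along x, 64 mm along y; origin at the centre of its underside, z up. Two rails 24 mm high along x leave a channel 16 mm wide (floor 6 mm high, end stops at x = +-43 mm). The spanner stands with its cross bar on the rails and prongs in the channel: its x along the rest's x (either way round), its origin 8 mm above the rest's origin
- solvent_bottle: white pump bottle, 60 mm across, 136 mm tall; origin at the centre of its underside; a bystander, leave it
- pin_cup: small steel cup, 58 mm across, 43 mm tall; origin at the centre of its underside; a bystander, leave it
- qc_stamp: wooden-knobbed hand stamp, 26x34 mm foot, 64 mm tall; origin at the centre of its underside; a bystander, leave it
- parts_bin_2: red open-front parts bin, 116x87x53 mm; origin at the centre of its underside; a bystander, leave it
- tape_1: roll of brown tape lying flat, 94 mm across, 48 mm high; origin at the centre of its underside; a bystander, leave it
- label_roll: roll of white labels lying flat, 70 mm across, 30 mm high; origin at the centre of its underside; a bystander, leave it
Not all that is in view belongs to the job. Of the things that look like the rest, take the one that is nearest to the robot's base at the start. What is shaped like the spanner but pink is not meant.

How it is judged:
By the outcome, as a careful person would: the job done as asked, in the order asked, and still so for the second after the job is handed in, with the robot touching nothing.
It also fails if it takes over 58 s, if anything falls off the work surface, if the arm or the gripper's body presses on something with over 40 N, if the wrist force passes 120 N, or if a joint passes its speed limit or range.

## Robot

A 6-joint arm with a two-finger parallel gripper is mounted at the origin on a cart in front of the work surface, level with it; the furniture and walls round the work are solid. World frame = base frame: x ahead of the robot, y to its left, z up, the work surface at z = 0. Lengths are in mm, angles in rad, forces in N, time in s.
With the tool pointing down it reaches from about 325 to 850 mm from the base axis. Payload 4.4 kg.
Tool frame: the origin (TCP) lies between the finger pads; the fingertips stand 11 mm ahead of it and the grasp point (between the pads) lies 8 mm behind it; x points along the fingers, z is the direction in which the jaws open and shut, and the axes are right-handed (so a half turn about x gives the same grasp; the last joint's range is limited). The gripper opens to 94 mm and grips with 3 to 60 N. Pads are 16 mm wide; open, the fingers measure 119 mm over their backs; the gripper's body (75 mm by 177 mm) begins 78 mm behind the grasp point.
Start: joints at [0.998, 0.207, 1.542, -0, 1.393, -0.15], TCP at [235.941, 524.365, 216.447] pointing down, gripper open.
Joint ranges: [-2.73, 2.73], [-0.86, 2.22], [0.23, 2.46], [-1.11, 4.25], [0.08, 2.63], [-2.82, 2.82]. Speed limits (rad/s): [2.79, 2.79, 3.14, 3.14, 3.14, 3.14].

## Interface

Orientations are given as a rotation vector (axis times angle).
In Python, from plant import bot, snapshot, get_calibration, recognise, cut_out, pinpoint gives the robot as it stands.
- The arm moves only by the shell command python3 -m crank 'ROWS' [FORCE]. ROWS is JSON, a list of rows, each a list of 7 numbers: the shift along the tool's x, y, z in m, then the turn, a rotation vector about the tool's x, y, z in degrees, then the closure, from -1 (fully open) to 1 (shut). A call has 1 to 5 rows; each row is the pose to reach, as a shift and turn from the pose commanded when the call began, along the tool's axes at that moment; what a row does not reach only later rows make up. A row lasts 1/12 s, in which the tool goes at most 41.7 mm and 7.16 degrees, less where a joint would pass 70% of its speed; a pose out of reach is approached as far as the arm can. A call with a gripper value outside its range is refused whole. The fingers move at their own pace and stop on an object; FORCE is the grip in N (left out, the last holds). Time passes only in rows, so rows that repeat a pose let the fingers close. It gives the time, the measured TCP pose, the force and the opening at its end, in the units of the state.
- bot.get_obs(): the state, without advancing time (a new reading comes with each control period).
- snapshot(name): name is "scene" or "top" or "wrist"; returns the picture (480x640x3 uint8, red, green, blue); there is no depth.
- get_calibration(name): a dict with "mtx" (3x3 intrinsics, pixels), "dist_coeffs" ([k1, k2, p1, p2, k3] as OpenCV has them; the pictures are not rectified), "pose" (4x4, takes a point from camera to world coordinates). Camera axes: x right, y up, looking along -z (the intrinsics and any distortion apply to the point x, -y, -z); pixel columns grow to the right and rows downward; lengths in mm; the calibration is good to about 2 mm. A picture is of the moment at which its call begins: read the wrist's pose just before it. get_calibration takes no time and is no camera call; for the wrist camera it gives the pose at the moment of the call.
- bot.hand_in(): hands the job in, once; it reports no verdict.
Trained networks look in the newest picture that a camera, given by its name, has taken for a name from the list of things; names that differ only in an ending like _2 or _b are one class to them, and where a whole thing is asked for, a point or a joint stands for the part that bears it (a point fixed in the world has none). Each returns a list of dicts, best first, with "conf" (0 to 1); they miss things now and then, are a little off and sometimes report something else, mostly with a low value. They report only what shows in the picture. A call takes as long as a camera call. They do not tell look-alikes from the thing itself.
- recognise(query, camera): "position" ([x, y, z] in mm, in world coordinates, good to about 4 mm: the middle of the surface that is visible of it).
- cut_out(query, camera): "region" (480x640 bool, what is visible of it).
- pinpoint(query, camera): "position" ([x, y, z] in mm, in world coordinates, good to about 4 mm: a listed point, or the origin of a listed thing).
The state is a dict: "time_s": time; "joint_positions": joint angles; "dq": joint speeds; "tau": joint torques, N m; "position": TCP position; "ee_rot": TCP orientation; "wrist_force": force on the tool from outside, world axes, zero at the start; "wrist_torque": the same for the moment, N m; "gripper_width": finger opening in mm.
Only numpy, scipy, OpenCV 4.12 (cv2) and the standard library are available. Lean on these libraries where they do the work, as an engineer would, in place of code of your own. Each camera call takes 0.05 s, during which the arm holds its last target. There are 200 camera calls.

## Working session

There is one attempt and no reset: what is moved stays moved. The work goes in short steps, Python scripts to look and compute and a shell command to move; the robot and the scene stay as the last step left them, time stands still between calls to the robot, and variables do not carry over. Pictures are saved under pics/ and viewed, about 8 in all and at most 12, crops included, and the job is handed in when it is done.

```bash
ls; mkdir -p pics; cat > h.py <<'E'
import numpy as np,cv2
from scipy.spatial.transform import Rotation as R
from plant import bot,snapshot,get_calibration,recognise,cut_out,pinpoint
def save(img,name): cv2.imwrite('pics/'+name,cv2.cvtColor(img,cv2.COLOR_RGB2BGR))
def proj(p,c):
    T=np.linalg.inv(c['pose']);q=(T[:3,:3]@np.atleast_2d(p).T).T+T[:3,3]
    q=q*[1,-1,-1]
    return cv2.projectPoints(q.reshape(-1,1,3).astype(float),np.zeros(3),np.zeros(3),np.array(c['mtx'],float),np.array(c['dist_coeffs'],float))[0].reshape(-1,2)
def ray(uv,c,z):
    n=cv2.undistortPoints(np.array(uv,float).reshape(-1,1,2),np.array(c['mtx'],float),np.array(c['dist_coeffs'],float)).reshape(-1,2)
    T=np.array(c['pose']);d=(T[:3,:3]@np.c_[n[:,0],-n[:,1],-np.ones(len(n))].T).T
    return T[:3,3]+d*((z-T[2,3])/d[:,2])[:,None]
E
python3 - <<'E'
from h import *
np.set_printoptions(precision=1,suppress=True)
o=bot.get_obs();print(o)
a=snapshot('scene');b=snapshot('top')
save(a,'scene0.png');save(b,'top0.png')
for q in ['hub','spanner','rest','collar_top','red_mark','pointer_tip','prong_a','prong_b','grip']:
  for cam in ['top','scene']:
    try: print(q,cam,[(np.array(d['position']).round(1).tolist(),round(d['conf'],2)) for d in pinpoint(q,cam)][:4])
    except Exception as e: print(q,e)
for n in ['scene','top','wrist']: print(np.array(get_calibration(n)['pose']))
E
```

```text
pics
{'time_s': 0.0, 'joint_positions': array([ 1. ,  0.2,  1.5,  0. ,  1.4, -0.2]), 'dq': array([ 0., -0., -0.,  0., -0., -0.]), 'tau': array([  0. , -37.1, -28.1,   0.1,   0. ,  -0. ]), 'position': array([235.5, 523.7, 215.3]), 'ee_rot': array([-0.9,  1.4,  0.9]), 'wrist_force': array([0.3, 0.2, 0.4]), 'wrist_torque': array([-0., -0.,  0.]), 'gripper_width': 94.08627918908283}
hub top [([526.2, 202.9, 4.1], 0.57)]
hub scene [([525.3, 208.8, -0.8], 0.59)]
spanner top [([850.5, -93.6, 0.9], 0.94), ([523.3, -195.4, 9.9], 0.56)]
spanner scene [([848.9, -96.5, -0.1], 0.72), ([523.0, -194.9, 8.6], 0.54)]
rest top [([526.0, -193.7, 0.1], 0.96), ([781.3, -344.0, -1.1], 0.86), ([591.8, -333.8, -2.2], 0.63)]
rest scene [([597.8, -334.8, -2.3], 0.76), ([779.7, -348.5, -1.5], 0.76), ([529.0, -189.1, 0.7], 0.66)]
collar_top top [([526.9, 202.5, 60.9], 0.69), ([524.9, 146.5, 38.4], 0.68)]
collar_top scene [([521.5, 201.7, 58.1], 0.85)]
red_mark top [([465.3, 182.2, 28.4], 0.89)]
red_mark scene [([464.9, 182.1, 23.3], 0.9)]
pointer_tip top [([524.2, 147.7, 37.9], 0.57), ([380.2, -4.7, -1.5], 0.21
[... 393 characters left out ...]
), ([871.5, -93.0, -2.1], 0.63), ([549.9, -203.3, 7.3], 0.59)]
prong_b scene [([496.7, -187.3, 3.0], 0.76), ([820.8, -90.5, -2.4], 0.75), ([550.6, -199.5, 10.3], 0.74), ([519.7, 204.4, 60.3], 0.69)]
grip top [([853.8, -96.5, 59.6], 0.92), ([526.8, -192.0, 65.8], 0.82)]
grip scene [([849.2, -92.5, 53.5], 0.8), ([526.7, -198.0, 66.5], 0.71)]
[[   0.6    0.6   -0.5  -82.3]
 [  -0.8    0.5   -0.4 -535. ]
 [  -0.     0.6    0.8 1195.7]
 [   0.     0.     0.     1. ]]
[[  -0.     1.    -0.2  424.4]
 [  -1.    -0.    -0.   -17.1]
 [  -0.     0.2    1.  1045.7]
 [   0.     0.     0.     1. ]]
[[  0.4  -0.9  -0.2 165.8]
 [  0.9   0.4   0.1 555.7]
 [ -0.   -0.3   1.  384.9]
 [  0.    0.    0.    1. ]]
```

View pics/top0.png

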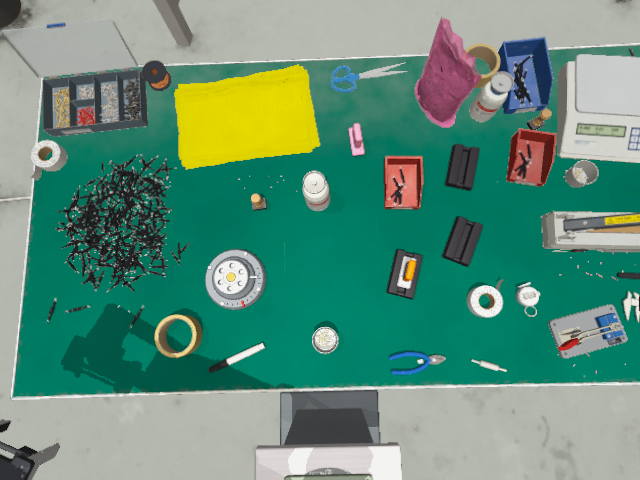

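View pics/scene0.png

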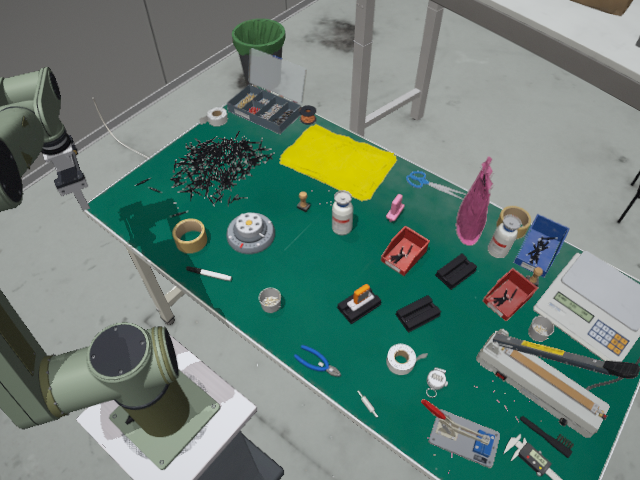

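```bash
cat >> h.py <<'E'
np.set_printoptions(precision=2,suppress=True)
def tool():
    o=bot.get_obs();return o,np.array(o['position']),R.from_rotvec(o['ee_rot']).as_matrix()
def want(yaw):  # tool x down, tool z at yaw (deg)
    a=np.radians(yaw);x=np.array([0,0,-1.]);z=np.array([np.cos(a),np.sin(a),0]);return np.c_[x,np.cross(z,x),z]
def plan(p,yaw):
    o,q,M=tool();W=want(yaw)
    print('shift mm',M.T@(np.array(p)-q),'turn deg',np.degrees(R.from_matrix(M.T@W).as_rotvec()),'now yaw',np.degrees(np.arctan2(M[1,2],M[0,2])),'pos',q,'t',o['time_s'],'j',o['joint_positions'])
E
python3 - <<'E'
from h import *
for y in (67,-113): plan([524,-194,216],y)
o,q,M=tool();print(M)
E
```

```text
shift mm [   0.47 -557.45 -536.88] turn deg [-1.23 -0.   -0.  ] now yaw 65.77375482196045 pos [235.95 524.35 216.47] t 1.0 j [ 1.    0.21  1.54  0.    1.39 -0.15]
shift mm [   0.47 -557.45 -536.88] turn deg [178.77  -0.     0.  ] now yaw 65.77375482196045 pos [235.95 524.35 216.47] t 1.0 j [ 1.    0.21  1.54  0.    1.39 -0.15]
[[-0.   -0.91  0.41]
 [-0.    0.41  0.91]
 [-1.    0.   -0.  ]]
```

```bash
R1='x'; for i in 1; do :; done
python3 -m crank '[[0,-0.14,-0.134,0,0,0,-1],[0,-0.14,-0.134,0,0,0,-1],[0,-0.14,-0.134,0,0,0,-1],[0,-0.14,-0.134,0,0,0,-1],[0,-0.14,-0.134,0,0,0,-1]]' 
python3 -m crank '[[0,-0.14,-0.134,0,0,0,-1],[0,-0.14,-0.134,0,0,0,-1],[0,-0.14,-0.134,0,0,0,-1],[0,-0.14,-0.134,0,0,0,-1],[0,-0.14,-0.134,0,0,0,-1]]' 
python3 -m crank '[[0,-0.14,-0.134,0,0,0,-1],[0,-0.14,-0.134,0,0,0,-1],[0,-0.14,-0.134,0,0,0,-1],[0,-0.14,-0.134,0,0,0,-1],[0,-0.14,-0.134,0,0,0,-1]]' 
python3 -m crank '[[0,-0.14,-0.134,0,0,0,-1],[0,-0.14,-0.134,0,0,0,-1],[0,-0.14,-0.134,0,0,0,-1],[0,-0.14,-0.134,0,0,0,-1],[0,-0.14,-0.134,0,0,0,-1]]' 
python3 - <<'E'
from h import *
c=get_calibration('wrist');w=snapshot('wrist');save(w,'w1.png')
for q in ['spanner','grip','prong_a','rest']:
    print(q,[(np.array(d['position']).round(1).tolist(),round(d['conf'],2)) for d in pinpoint(q,'wrist')][:4])
m=cut_out('spanner','wrist')
import scipy
hsv=cv2.cvtColor(w,cv2.COLOR_RGB2HSV);o=((hsv[...,0]>8)&(hsv[...,0]<22)&(hsv[...,1]>150)&(hsv[...,2]>120)).astype(np.uint8)
n,l,s,ce=cv2.connectedComponentsWithStats(o)
for i in np.argsort(-s[1:,4])[:3]+1:
    print(s[i],cv2.minAreaRect(np.argwhere(l==i)[:,::-1].astype(np.float32)))
plan([524,-194,216],67)
E
```

```text
time_s: 1.42
position: [309.2, 341.9, 216.4]
ee_rot: [-0.893, 1.381, 0.891]
wrist_force: [0.6, -0.0, 0.1]
gripper_width: 93.8
time_s: 1.83
position: [382.2, 162.2, 216.8]
ee_rot: [-0.892, 1.38, 0.89]
wrist_force: [0.3, 0.7, 0.1]
gripper_width: 94.0
time_s: 2.25
position: [455.1, -18.1, 216.9]
ee_rot: [-0.892, 1.38, 0.889]
wrist_force: [-0.2, 0.0, 0.2]
gripper_width: 94.0
time_s: 2.67
position: [527.6, -198.1, 216.5]
ee_rot: [-0.892, 1.381, 0.889]
wrist_force: [-0.1, -0.1, -1.0]
gripper_width: 94.0
spanner [([525.4, -191.3, 7.7], 0.84)]
grip [([527.5, -195.7, 63.1], 0.6)]
prong_a [([549.7, -203.7, 10.3], 0.65), ([502.8, -183.0, 9.1], 0.61)]
rest [([597.6, -335.8, -6.5], 0.87), ([781.4, -348.4, 0.5], 0.63)]
[ 320  187   26   66 1140] ((331.83001708984375, 219.30999755859375), (65.05382537841797, 19.940412521362305), 81.8698959350586)
[ 61 374   7   6  14] ((63.911746978759766, 376.85296630859375), (5.093247413635254, 5.093247413635254), 14.03624439239502)
[ 58 377   4   8  11] ((59.5, 380.5), (3.0, 7.0), 0.0)
shift mm [ 0.23  1.63 -1.79] turn deg [-1.18  0.03 -0.06] now yaw 65.82303842706112 pos [ 526.22 -193.04  216.23] t 2.9667 j [-0.51  0.18  1.58  0.    1.39 -1.66]
```

View pics/w1.png

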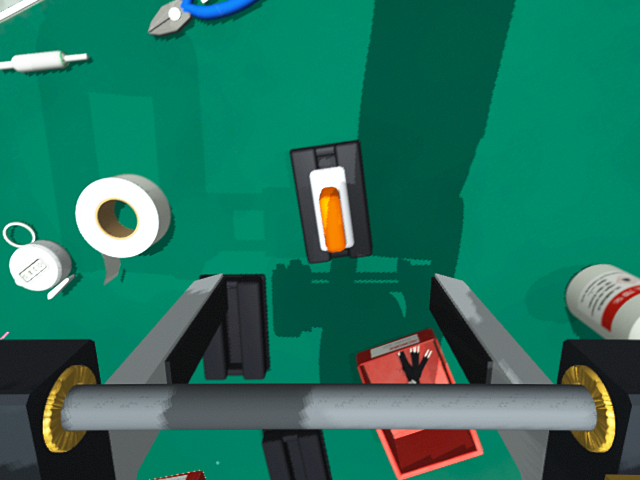

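```bash
cat >> h.py <<'E'
from scipy.optimize import minimize
def box(x,y,yaw,lx,ly,z0,z1):
    a=np.radians(yaw);C=np.array([[np.cos(a),-np.sin(a)],[np.sin(a),np.cos(a)]])
    return np.array([[*(C@[sx*lx/2,sy*ly/2]+[x,y]),z] for z in (z0,z1) for sx in(-1,1) for sy in(-1,1)])
def spanfit(w,c,p0,zb):
    hsv=cv2.cvtColor(w,cv2.COLOR_RGB2HSV)
    o=((hsv[...,0]>4)&(hsv[...,0]<25)&(hsv[...,1]>130)&(hsv[...,2]>90))
    s=(hsv[...,1]<60)&(hsv[...,2]>110)
    u0=proj([p0[0],p0[1],zb+40],c)[0];roi=np.zeros(o.shape,bool);v,u=int(u0[1]),int(u0[0]);roi[max(0,v-75):v+75,max(0,u-60):u+60]=1
    o=o&roi;a=(s&roi)|o
    n,l,st,_=cv2.connectedComponentsWithStats(a.astype(np.uint8));a=l==1+np.argmax(st[1:,4])
    def mk(*b):
        m=np.zeros(o.shape,np.uint8)
        for q in b: cv2.fillConvexPoly(m,np.round(cv2.convexHull(proj(q,c).astype(np.float32))*16).astype(np.int32),1,shift=4)
        return m>0
    def cost(p):
        g=box(*p,44,16,zb+26,zb+79);b=box(*p,72,30,zb+16,zb+26)
        G=mk(g);A=mk(g,b)
        return (G^o).sum()/max(o.sum(),1)+(A^a).sum()/max(a.sum(),1)
    r=minimize(cost,p0,method='Nelder-Mead',options=dict(initial_simplex=np.array(p0)+np.array([[0,0,0],[6,0,0],[0,6,0],[0,0,8]])))
    return r.x,r.fun
E
python3 - <<'E'
from h import *
c=get_calibration('wrist');w=cv2.cvtColor(cv2.imread('pics/w1.png'),cv2.COLOR_BGR2RGB)
for p0 in ([526,-194,-23],[522,-190,-26]):
    r,f=spanfit(w,c,p0,8);print(r,f)
plan([r[0],r[1],64],r[2]+90)
E
```

```text
[ 523.27 -188.6   -15.9 ] 0.34730485921096865
[ 523.26 -188.7   -15.74] 0.35158775076561266
shift mm [152.24   4.32   2.67] turn deg [-8.44  0.03 -0.05] now yaw 65.82303842706112 pos [ 526.22 -193.04  216.23] t 2.9667 j [-0.51  0.18  1.58  0.    1.39 -1.66]
```

```bash
python3 - <<'E'
from h import *
c=get_calibration('wrist');w=cv2.imread('pics/w1.png')
q=ray([[291,150],[360,141],[371,255],[310,262]],c,24);print(q,q.mean(0))
for a,b in((0,3),(1,2)): d=q[b]-q[a];print(np.degrees(np.arctan2(d[1],d[0])),np.linalg.norm(d))
p=[523.3,-188.7,-15.9]
for (lx,ly,z0,z1,col) in((44,16,34,87,(255,0,0)),(72,30,24,34,(0,0,255)),(104,64,0,24,(0,255,255))):
    k=proj(box(*p,lx,ly,z0,z1),c)
    for i,j in((0,1),(1,3),(3,2),(2,0),(4,5),(5,7),(7,6),(6,4)): cv2.line(w,*[tuple(np.round(k[t]*16).astype(int).tolist()) for t in(i,j)],col,1,cv2.LINE_AA,4)
cv2.imwrite('pics/ov1.png',cv2.resize(w[120:280,260:420],None,fx=3.7,fy=3.7,interpolation=cv2.INTER_CUBIC))
E
```

```text
[[ 463.34 -200.01   24.  ]
 [ 480.41 -143.55   24.  ]
 [ 577.64 -173.84   24.  ]
 [ 561.1  -227.3    24.  ]] [ 520.62 -186.18   24.  ]
-15.599276490647949 101.49828189542556
-17.304240085285095 101.83850632272988
```

View pics/ov1.png

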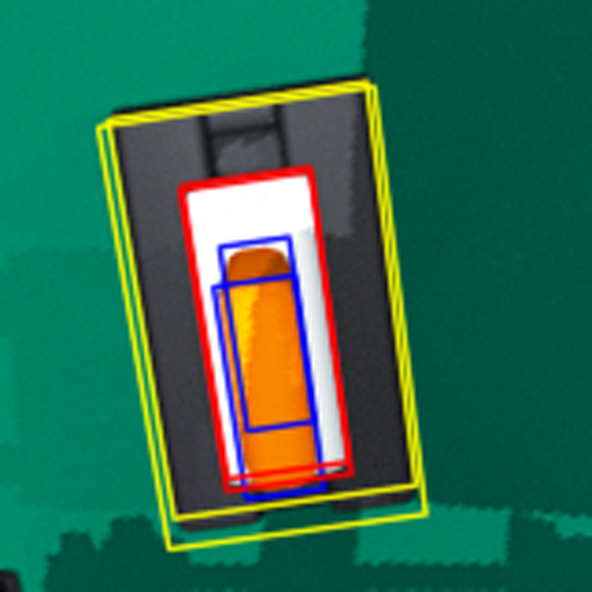

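```bash

python3 -m crank '[[0.04,0.0043,0.003,-7,0,0,-1],[0.08,0.0043,0.003,-8.2,0,0,-1],[0.12,0.0043,0.003,-8.2,0,0,-1],[0.16,0.0043,0.003,-8.2,0,0,-1],[0.16,0.0043,0.003,-8.2,0,0,-1]]' 
python3 -m crank '[[0,0,0,0,0,0,1],[0,0,0,0,0,0,1],[0,0,0,0,0,0,1],[0,0,0,0,0,0,1],[0,0,0,0,0,0,1]]' 60
python3 -m crank '[[0,0,0,0,0,0,1],[0,0,0,0,0,0,1]]'
python3 - <<'E'
from h import *
o,q,M=tool();plan([523.3,-188.7,56],74.1);print(o['wrist_force'],o['wrist_torque'],o['gripper_width'])
E
```

```text
time_s: 3.38
position: [516.8, -184.3, 48.3]
ee_rot: [-0.99, 1.335, 1.017]
wrist_force: [-2.0, 1.5, -1.6]
gripper_width: 94.2
time_s: 3.8
position: [525.9, -190.6, 59.2]
ee_rot: [-1.004, 1.326, 0.997]
wrist_force: [-0.2, 0.5, 1.0]
gripper_width: 64.1
time_s: 3.97
position: [524.6, -190.1, 57.5]
ee_rot: [-1.002, 1.328, 0.999]
wrist_force: [0.5, -0.5, -0.7]
gripper_width: 50.8
shift mm [1.48 1.61 0.96] turn deg [-0.13 -0.02  0.1 ] now yaw 73.96965009878762 pos [ 524.58 -190.07   57.49] t 3.9667 j [-0.5   0.35  1.72  0.    1.07 -1.79]
[ 0.46 -0.55 -0.66] [ 0.02 -0.04  0.04] 50.786367261452405
```

```bash

python3 -m crank '[[0,0,0,0,0,0,1],[0,0,0,0,0,0,1],[0,0,0,0,0,0,1],[0,0,0,0,0,0,1],[0,0,0,0,0,0,1]]' 60
python3 -m crank '[[0,0,0,0,0,0,1],[0,0,0,0,0,0,1],[0,0,0,0,0,0,1]]'
python3 -m crank '[[-0.04,0,0,0,0,0,1],[-0.08,0,0,0,0,0,1],[-0.12,0,0,0,0,0,1],[-0.12,0,0,0,0,0,1]]'
python3 - <<'E'
from h import *
o,q,M=tool();plan([526,203,200],74.1);print(o['wrist_force'],o['wrist_torque'],o['gripper_width'])
E
```

```text
time_s: 4.38
position: [523.9, -190.0, 56.3]
ee_rot: [-1.001, 1.329, 1.001]
wrist_force: [-0.6, -2.1, -0.5]
gripper_width: 17.3
time_s: 4.63
position: [523.9, -189.9, 56.3]
ee_rot: [-1.001, 1.329, 1.001]
wrist_force: [-0.2, -0.4, -0.2]
gripper_width: 15.9
time_s: 4.97
position: [529.2, -192.2, 185.4]
ee_rot: [-1.012, 1.321, 0.988]
wrist_force: [1.8, -0.5, -1.3]
gripper_width: 15.7
shift mm [-17.51 111.84 378.89] turn deg [-0.11 -0.18  0.9 ] now yaw 73.98845807198613 pos [ 529.23 -192.15  185.42] t 4.9667 j [-0.5   0.2   1.62  0.    1.31 -1.79]
[ 1.82 -0.53 -1.26] [-0.06 -0.16 -0.03] 15.73862328480919
```

```bash

python3 -m crank '[[-0.02,0.021,0.19,0,0,0,1],[-0.02,0.021,0.19,0,0,0,1],[-0.02,0.021,0.19,0,0,0,1],[-0.02,0.021,0.19,0,0,0,1],[-0.02,0.021,0.19,0,0,0,1]]'
python3 -m crank '[[0,0.021,0.19,0,0,0,1],[0,0.021,0.19,0,0,0,1],[0,0.021,0.19,0,0,0,1],[0,0.021,0.19,0,0,0,1],[0,0.021,0.19,0,0,0,1]]'
python3 -m crank '[[0,0,0,0,0,0,1],[0,0,0,0,0,0,1]]'
python3 - <<'E'
from h import *
c=get_calibration('wrist');w=snapshot('wrist');save(w,'w2.png')
for q in ['hub','collar_top','red_mark','pointer_tip','prong_a','grip']:
    print(q,[(np.array(d['position']).round(1).tolist(),round(d['conf'],2)) for d in pinpoint(q,'wrist')][:4])
uv=proj([526,203,58],c)[0];print(uv)
u,v=uv.astype(int);w2=w[max(0,v-110):v+110,max(0,u-110):u+110];print('crop0',max(0,u-110),max(0,v-110))
save(cv2.resize(w2,None,fx=2.7,fy=2.7,interpolation=cv2.INTER_CUBIC),'w2c.png')
plan([526,203,200],74.1)
E
```

```text
time_s: 5.38
position: [555.7, 2.8, 195.7]
ee_rot: [-1.0, 1.327, 1.005]
wrist_force: [-0.7, -0.4, -2.7]
gripper_width: 15.6
time_s: 5.8
position: [587.5, 191.6, 195.0]
ee_rot: [-1.0, 1.328, 1.005]
wrist_force: [0.2, 0.1, -3.6]
gripper_width: 15.8
time_s: 5.97
position: [587.4, 188.5, 194.8]
ee_rot: [-1.003, 1.33, 1.004]
wrist_force: [0.5, -0.2, -2.9]
gripper_width: 15.7
hub [([525.6, 204.0, 0.5], 0.61), ([381.7, 1.9, 0.3], 0.51)]
collar_top [([524.3, 204.4, 58.5], 0.79)]
red_mark [([467.6, 179.3, 28.4], 0.7)]
pointer_tip [([523.5, 152.9, 37.4], 0.69)]
prong_a [([565.9, 201.0, 147.6], 0.72)]
grip [([591.8, 187.5, 202.0], 0.59)]
[325.15 143.1 ]
crop0 215 33
shift mm [-3.57 64.88 -0.9 ] turn deg [-0.23 -0.01 -0.01] now yaw 73.86570925089842 pos [588.57 185.84 196.42] t 6.3167 j [ 0.17  0.31  1.45 -0.    1.38 -1.12]
```

View pics/w2.png

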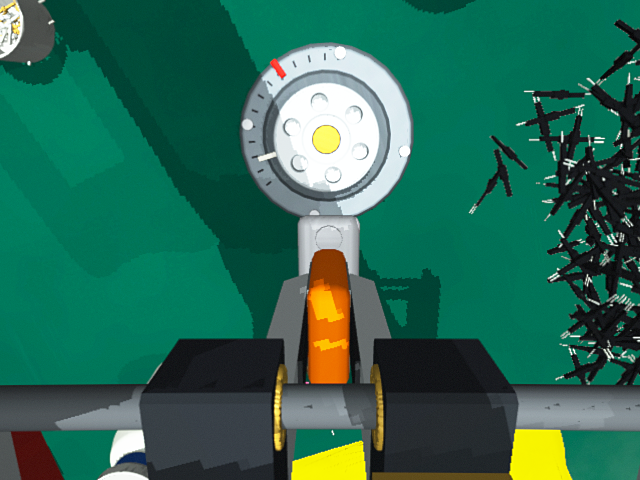

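```bash
python3 - <<'E'
from h import *
from scipy.optimize import least_squares
c=get_calibration('wrist');w=cv2.imread('pics/w2.png')
h=ray([[319,100],[354,107],[361,151],[333,174],[299,162],[292,127]],c,58)[:,:2]
ctr=h.mean(0);d=h-ctr;an=np.degrees(np.arctan2(d[:,1],d[:,0]));print('ctr',ctr,'r',np.linalg.norm(d,axis=1),'ang',an,'mod60',an%60)
ph=np.degrees(np.angle(np.exp(6j*np.radians(an)).mean()))/6
print('phase',ph)
hub=ray([[326,139]],c,58);print('yellow',hub)
W=w.copy()
def circ(x,y,z,r,col):
    t=np.linspace(0,2*np.pi,60);k=proj(np.c_[x+r*np.cos(t),y+r*np.sin(t),0*t+z],c);cv2.polylines(W,[np.round(k*16).astype(np.int32)],True,col,1,cv2.LINE_AA,4)
circ(*ctr,58,38,(255,0,255));circ(*ctr,24,72,(255,0,255));circ(*ctr,34,50,(255,0,255))
for i in range(6):
    a=np.radians(ph+60*i);circ(ctr[0]+26*np.cos(a),ctr[1]+26*np.sin(a),58,6,(0,0,255))
o,q,M=tool();print(q,M)
# spanner: origin wrt TCP from grasp (cam 523.3,-188.7,-15.9 ; hand 523.9,-189.9 yaw 74)
off=np.array([523.3-523.9,-188.7+189.9]);k=box(q[0]+off[0],q[1]+off[1],-16,72,30,q[2]-48+16,q[2]-48+26)
k=proj(k,c)
for i,j in((0,1),(1,3),(3,2),(2,0),(4,5),(5,7),(7,6),(6,4)): cv2.line(W,*[tuple(np.round(k[t]*16).astype(int).tolist()) for t in(i,j)],(255,0,0),1,cv2.LINE_AA,4)
cv2.imwrite('pics/ov2.png',cv2.resize(W[30:270,220:430],None,fx=2.5,fy=2.5,interpolation=cv2.INTER_CUBIC))
for n in(465.3,182.2,28.4),(524,150,36):
    v=np.array(n[:2])-ctr;print(np.degrees(np.arctan2(v[1],v[0])))
pr=ray([[278,69]],c,25);pt=ray([[257,159]],c,36);
for n in pr[0],pt[0]:
    v=n[:2]-ctr;print(n,np.linalg.norm(v),np.degrees(np.arctan2(v[1],v[0])))
E
```

```text
ctr [524.02 202.64] r [25.92 28.48 26.87 26.64 26.52 25.48] ang [ 175.28  120.68   52.97   -5.5   -64.79 -122.33] mod60 [55.28  0.68 52.97 54.5  55.21 57.67]
phase -3.969828272117594
yellow [[525.08 202.1   58.  ]]
[588.57 185.84 196.42] [[-0.   -0.96  0.28]
 [-0.    0.28  0.96]
 [-1.    0.   -0.  ]]
-160.80869047042447
-90.01948276202788
[466.34 180.83  25.  ] 61.66208625909517 -159.2845539992509
[525.56 145.82  36.  ] 56.83605551413372 -88.44276407644327
```

View pics/ov2.png

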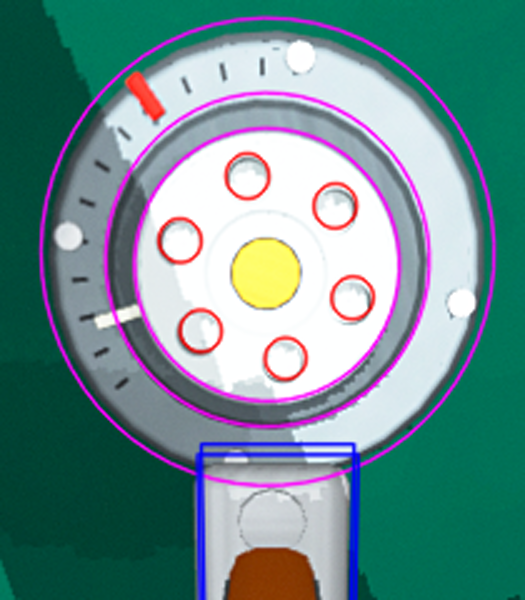

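```bash
python3 -c "
from h import *
plan([523.9,201.6,120],85.8)"
```

```text
shift mm [76.43 66.49 -2.82] turn deg [-11.93  -0.01  -0.01] now yaw 73.86570925089842 pos [588.57 185.84 196.42] t 6.3167 j [ 0.17  0.31  1.45 -0.    1.38 -1.12]
```

```bash

python3 -m crank '[[0.02,0.0665,-0.0028,-12,0,0,1],[0.04,0.0665,-0.0028,-12,0,0,1],[0.0764,0.0665,-0.0028,-12,0,0,1],[0.0764,0.0665,-0.0028,-12,0,0,1],[0.0764,0.0665,-0.0028,-12,0,0,1]]'
python3 -m crank '[[0,0,0,0,0,0,1],[0,0,0,0,0,0,1],[0,0,0,0,0,0,1]]'
python3 - <<'E'
from h import *
c=get_calibration('wrist');w=snapshot('wrist');save(w,'w3.png')
W=cv2.cvtColor(w,cv2.COLOR_RGB2BGR)
o,q,M=tool();plan([523.9,201.6,120],85.8);print(o['wrist_force'],o['wrist_torque'])
yaw=np.degrees(np.arctan2(M[1,2],M[0,2]))-90;a=np.radians(yaw)
off=np.array([[np.cos(a),-np.sin(a)],[np.sin(a),np.cos(a)]])@[-0.18,0.99]
def circ(x,y,z,r,col):
    t=np.linspace(0,2*np.pi,60);k=proj(np.c_[x+r*np.cos(t),y+r*np.sin(t),0*t+z],c);cv2.polylines(W,[np.round(k*16).astype(np.int32)],True,col,1,cv2.LINE_AA,4)
ctr=[524.0,202.6]
circ(*ctr,58,38,(255,0,255));circ(*ctr,34,50,(255,0,255))
for i in range(6):
    b=np.radians(-4.2+60*i);circ(ctr[0]+26*np.cos(b),ctr[1]+26*np.sin(b),58,6,(0,0,255))
z=q[2]-48.3
k=proj(box(q[0]+off[0],q[1]+off[1],yaw,72,30,z+16,z+26),c)
for i,j in((0,1),(1,3),(3,2),(2,0),(4,5),(5,7),(7,6),(6,4)): cv2.line(W,*[tuple(np.round(k[t]*16).astype(int).tolist()) for t in(i,j)],(255,0,0),1,cv2.LINE_AA,4)
u,v=k.mean(0).astype(int);u0=max(0,u-120);v0=max(0,v-110);print(u,v)
cv2.imwrite('pics/ov3.png',cv2.resize(W[v0:v0+220,u0:u0+240],None,fx=2.7,fy=2.7,interpolation=cv2.INTER_CUBIC))
E
```

```text
time_s: 6.73
position: [522.1, 201.8, 118.5]
ee_rot: [-1.156, 1.246, 1.159]
wrist_force: [0.8, -0.9, -2.6]
gripper_width: 15.8
time_s: 6.98
position: [526.6, 202.9, 122.8]
ee_rot: [-1.158, 1.237, 1.153]
wrist_force: [0.2, 1.1, -3.2]
gripper_width: 15.6
shift mm [ 2.39  2.17 -1.46] turn deg [0.13 0.07 0.25] now yaw 85.93262975808928 pos [526.15 202.9  122.4 ] t 7.0333 j [ 0.21  0.27  1.66 -0.    1.2  -1.29]
[-0.22  0.56 -2.53] [-0.02 -0.03  0.02]
330 276
```

View pics/ov3.png

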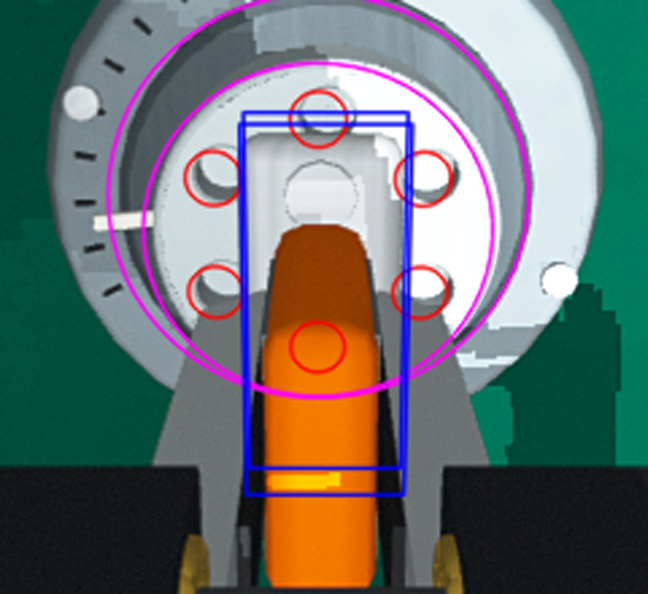

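```bash
python3 - <<'E'
from h import *
from scipy.optimize import least_squares
c=get_calibration('wrist')
h=ray([[331.1,208.6],[290.7,230.8],[370.4,230.8],[291.5,273.4],[369.3,273.4]],c,58)[:,:2]
k0=np.array([180,-120,120,-60,60])
f=lambda p:(np.c_[p[0]+26*np.cos(np.radians(p[2]+k0)),p[1]+26*np.sin(np.radians(p[2]+k0))]-h).ravel()
r=least_squares(f,[524,202,-4]);print(r.x,r.fun.reshape(-1,2))
o,q,M=tool();b=ray([[328.9,238.2]],c,q[2]-48.3+26)[0];print('pos',q,'boss',b,'rel tool',M.T@(b-q),'yaw',np.degrees(np.arctan2(M[1,2],M[0,2])))
# yellow?
print('collar ctr rel tool',M.T@(np.array([r.x[0],r.x[1],58])-q))
E
```

```text
[522.97 204.53  -4.13] [[ 0.12 -0.21]
 [ 0.04  0.57]
 [ 0.08 -0.46]
 [-0.13  0.66]
 [-0.11 -0.56]]
pos [526.15 202.9  122.4 ] boss [502.43 204.9  100.1 ] rel tool [22.2  23.9   0.29] yaw 85.93262975808928
collar ctr rel tool [64.39  3.58  1.32]
```

```bash

python3 -m crank '[[0.01,0.005,0.001,0,0,0,1],[0.01,0.005,0.001,0,0,0,1],[0.01,0.005,0.001,0,0,0,1],[0.01,0.005,0.001,0,0,0,1],[0.01,0.005,0.001,0,0,0,1]]'
python3 -m crank '[[0.003,0,0,0,0,0,1],[0.003,0,0,0,0,0,1],[0.006,0,0,0,0,0,1],[0.006,0,0,0,0,0,1],[0.006,0,0,0,0,0,1]]'
python3 -c "
from h import *
o,q,M=tool();print(q,o['wrist_force'],o['wrist_torque'],np.degrees(np.arctan2(M[1,2],M[0,2])))"
```

```text
time_s: 7.45
position: [519.0, 204.2, 110.0]
ee_rot: [-1.157, 1.242, 1.157]
wrist_force: [-0.5, -0.0, -2.1]
gripper_width: 15.9
time_s: 7.87
position: [519.2, 204.2, 103.9]
ee_rot: [-1.157, 1.241, 1.157]
wrist_force: [1.3, 0.2, -3.9]
gripper_width: 15.6
[519.22 204.25 103.93] [ 1.33  0.17 -3.9 ] [ 0.12 -0.16  0.02] 85.97051580202343
```

```bash

python3 -m crank '[[0,-0.001,0,0,0,0,1],[0.002,-0.0015,0,0,0,0,1],[0.004,-0.0015,0,0,0,0,1],[0.004,-0.0015,0,0,0,0,1]]'
python3 - <<'E'
from h import *
o,q,M=tool();print(q,o['wrist_force'],o['wrist_torque'])
c=get_calibration('wrist');w=snapshot('wrist');save(w[120:360,200:460].repeat(2,0).repeat(2,1),'w4.png')
E
```

```text
time_s: 8.2
position: [520.0, 203.9, 99.4]
ee_rot: [-1.157, 1.243, 1.158]
wrist_force: [0.3, -0.1, -3.1]
gripper_width: 15.9
[519.99 203.87  99.41] [ 0.26 -0.06 -3.06] [ 0.05 -0.05 -0.06]
```

View pics/w4.png

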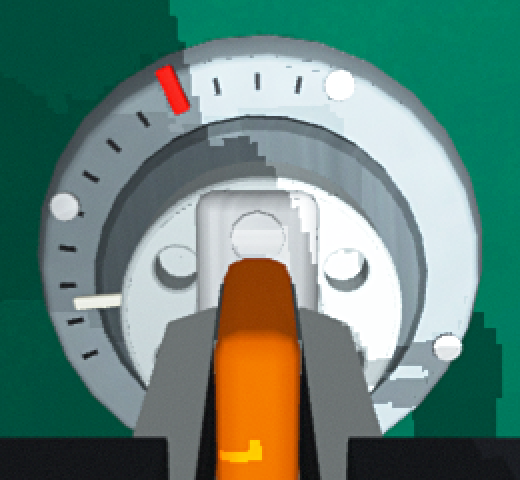

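```bash
cat >> h.py <<'E'
def angs(w,c,ctr=(523,204.5)):
    t=np.arange(-200,160,0.25);a=np.radians(t)
    def s(z,rs,img):
        P=[np.c_[ctr[0]+r*np.cos(a),ctr[1]+r*np.sin(a),0*a+z] for r in rs]
        return np.array([cv2.remap(img,proj(p,c).astype(np.float32).reshape(-1,1,2),None,cv2.INTER_LINEAR).squeeze() for p in P])
    f=w.astype(np.float32);wh=s(36,range(44,54),f.min(2)).min(0)
    rd=s(28,range(58,66),f[...,0]-np.maximum(f[...,1],f[...,2])).mean(0)
    def cen(v,win):
        i=np.argmax(v);b=abs(t-t[i])<win;u=np.clip(v-v[i]*.5,0,None)*b;return (u*t).sum()/u.sum(),v[i]
    p,r=cen(wh,6),cen(rd,6);return dict(pointer=p,red=r,joint=np.radians(r[0]-p[0]))
def look():
    c=get_calibration('wrist');w=snapshot('wrist');o,q,M=tool()
    print('yaw',np.degrees(np.arctan2(M[1,2],M[0,2])),'pos',q,'F',o['wrist_force'],'T',o['wrist_torque'],'t',o['time_s']);print(angs(w,c));return w,c
E
python3 -c "
from h import *
look()"
python3 -m crank '[[0.003,0,0,0,0,0,1],[0.003,0,0,6,0,0,1],[0.003,0,0.0004,12,0,0,1],[0.003,0,0.0006,18,0,0,1],[0.003,0,0.0008,24,0,0,1]]'
python3 -m crank '[[0,0,0,0,0,0,1]]'
python3 -c "
from h import *
look()"
```

```text
yaw 85.97696309011376 pos [520.12 203.94  99.76] F [-0.65 -0.13 -3.73] T [ 0.03  0.01 -0.02] t 8.3
{'pointer': (np.float64(-88.78032505108551), np.float32(232.94531)), 'red': (np.float64(-160.13317911562163), np.float32(221.6914)), 'joint': np.float64(-1.2453422341211737)}
time_s: 8.72
position: [521.2, 206.0, 97.0]
ee_rot: [-0.837, 1.4, 0.838]
wrist_force: [1.8, 3.3, -4.9]
gripper_width: 15.5
time_s: 8.8
position: [521.1, 205.7, 97.1]
ee_rot: [-0.84, 1.4, 0.841]
wrist_force: [1.2, 1.8, -3.8]
gripper_width: 15.6
yaw 62.106415882723006 pos [521.02 205.53  97.14] F [ 1.36  2.02 -2.7 ] T [ 0.6  -0.38  0.13] t 8.85
{'pointer': (np.float64(-88.61699043034218), np.float32(181.34375)), 'red': (np.float64(-160.18058636546095), np.float32(224.16614)), 'joint': np.float64(-1.2490203736346528)}
```

```bash

python3 -m crank '[[0,0,0.0002,5,0,0,1],[0,0,0.0004,10,0,0,1],[0,0,0.0005,15,0,0,1],[0,0,0.0007,20,0,0,1],[0,0,0.0007,20,0,0,1]]'
python3 -c "
from h import *
look()"
```

```text
time_s: 9.27
position: [522.0, 206.6, 97.3]
ee_rot: [-0.572, 1.49, 0.574]
wrist_force: [3.6, 2.6, -4.3]
gripper_width: 15.2
yaw 42.124238629157055 pos [521.93 206.51  97.36] F [ 3.5   3.96 -4.23] T [ 0.94 -0.7   0.08] t 9.3167
{'pointer': (np.float64(-102.5970681711003), np.float32(171.03027)), 'red': (np.float64(-160.1926276941739), np.float32(224.40063)), 'joint': np.float64(-1.0052321482060091)}
```

```bash

python3 -m crank '[[0,0,0.0002,5,0,0,1],[0,0,0.0004,10,0,0,1],[0,0,0.0005,15,0,0,1],[0,0,0.0007,20,0,0,1],[0,0,0.0007,20,0,0,1]]'
python3 -c "
from h import *
look()"
python3 -m crank '[[0,0,0.0002,5,0,0,1],[0,0,0.0004,10,0,0,1],[0,0,0.0005,15,0,0,1],[0,0,0.0007,20,0,0,1],[0,0,0.0007,20,0,0,1]]'
python3 -c "
from h import *
look()"
```

```text
time_s: 9.73
position: [523.0, 207.0, 97.6]
ee_rot: [-0.3, 1.545, 0.302]
wrist_force: [3.7, 4.0, -4.0]
gripper_width: 15.9
yaw 22.11440506645726 pos [522.94 206.88  97.64] F [ 3.72  3.66 -3.72] T [ 0.91 -0.73  0.1 ] t 9.7833
{'pointer': (np.float64(-122.69439113212368), np.float32(174.13281)), 'red': (np.float64(-160.13355818192437), np.float32(228.16077)), 'joint': np.float64(-0.6534367342231938)}
time_s: 10.2
position: [524.0, 206.9, 97.8]
ee_rot: [-0.026, 1.566, 0.028]
wrist_force: [4.4, 2.3, -3.0]
gripper_width: 15.6
yaw 2.1167205701141936 pos [523.98 206.67  97.86] F [ 3.61  2.44 -3.24] T [ 0.5  -0.87  0.07] t 10.25
{'pointer': (np.float64(-142.76195341625387), np.float32(175.6289)), 'red': (np.float64(-160.096035935901), np.float32(228.047)), 'joint': np.float64(-0.30253681278023703)}
```

```bash

python3 -m crank '[[0,0,0.0001,4,0,0,1],[0,0,0.0003,8,0,0,1],[0,0,0.0004,11,0,0,1],[0,0,0.0005,13,0,0,1],[0,0,0.0005,14,0,0,1]]'
python3 -m crank '[[0,0,0,0,0,0,1]]'
python3 - <<'E'
from h import *
w,c=look();print(proj([466,182,30],c));save(w,'w5full.png')
u,v=proj([466,182,30],c)[0].astype(int);u0=max(0,u-40);v0=max(0,v-50)
save(cv2.resize(w[v0:v0+100,u0:u0+110],None,fx=5,fy=5,interpolation=cv2.INTER_CUBIC),'w5.png')
E
```

```text
time_s: 10.67
position: [524.6, 206.6, 97.9]
ee_rot: [0.164, 1.56, -0.162]
wrist_force: [4.0, 3.1, -4.2]
gripper_width: 15.6
time_s: 10.75
position: [524.6, 206.6, 97.9]
ee_rot: [0.164, 1.56, -0.161]
wrist_force: [5.1, 2.2, -3.8]
gripper_width: 15.7
yaw -11.850222379396243 pos [524.58 206.58  97.93] F [ 4.85  2.25 -3.77] T [ 0.53 -1.    0.25] t 10.8
{'pointer': (np.float64(-156.22695405633837), np.float32(179.25)), 'red': (np.float64(-160.06230303438622), np.float32(215.20215)), 'joint': np.float64(-0.06693946762993465)}
[[244.42 310.44]]
```

View pics/w5.png

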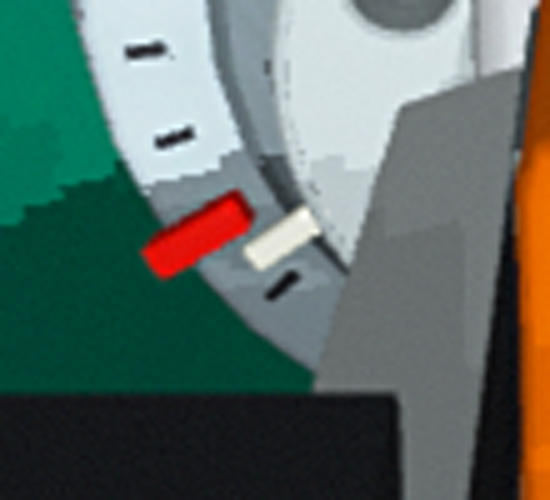

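```bash

python3 -m crank '[[0,0,0,1.5,0,0,1],[0,0,0.0001,3,0,0,1],[0,0,0.0001,3.2,0,0,1],[0,0,0.0001,3.2,0,0,1]]'
python3 - <<'E'
from h import *
w,c=look();save(w,'w6full.png')
for ct in((522,204.5),(524,204.5),(523,203.5),(523,205.5)): print(ct,angs(w,c,ct)['joint'])
s=pinpoint('pointer_tip','wrist')[:1],pinpoint('red_mark','wrist')[:1];print(s)
u,v=proj([466,182,30],c)[0].astype(int);u0=max(0,u-40);v0=max(0,v-50)
save(cv2.resize(w[v0:v0+100,u0:u0+110],None,fx=5,fy=5,interpolation=cv2.INTER_CUBIC),'w6.png')
E
```

```text
time_s: 11.13
position: [524.7, 206.5, 97.9]
ee_rot: [0.207, 1.556, -0.205]
wrist_force: [4.3, 2.4, -3.8]
gripper_width: 16.0
yaw -15.038058809028758 pos [524.69 206.57  97.91] F [ 4.96  2.56 -3.36] T [ 0.51 -0.91  0.34] t 11.1833
{'pointer': (np.float64(-159.43063759239294), np.float32(188.08105)), 'red': (np.float64(-160.09092597499333), np.float32(211.83093)), 'joint': np.float64(-0.01152420628904475)}
(522, 204.5) -0.011341328409789783
(524, 204.5) -0.013763220379235167
(523, 203.5) -0.009048011990795062
(523, 205.5) -0.015729047500352193
([{'position': [465.9, 185.3, 37.1], 'conf': 0.75}], [])
```

View pics/w6.png

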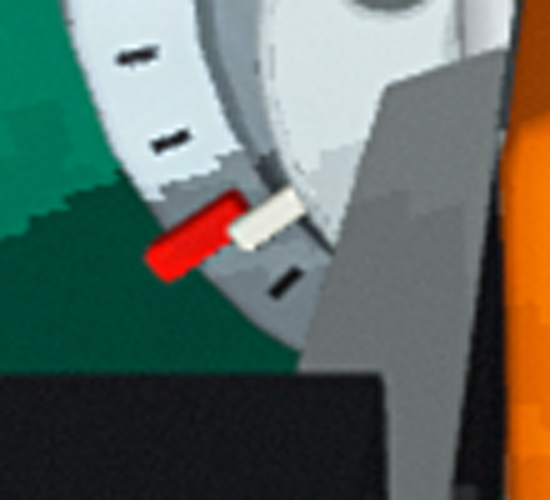

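```bash

python3 -m crank '[[0,0,0,-1.5,0,0,1],[0,0,0,-1.5,0,0,1],[-0.01,0,0,-1.5,0,0,1],[-0.02,0,0,-1.5,0,0,1],[-0.04,0,0,-1.5,0,0,1]]'
python3 -m crank '[[-0.04,0,0,0,0,0,1],[-0.08,0,0,0,0,0,1],[-0.08,0,0,0,0,0,1],[-0.08,0,0,0,0,0,1],[-0.08,0,0,0,0,0,1]]'
python3 -c "
from h import *
w,c=look();save(w,'w7.png')
for ct in((522,204.5),(524,204.5),(523,203.5),(523,205.5)): print(ct,angs(w,c,ct)['joint'])
plan([524.5,-192,200],74)"
```

```text
time_s: 11.7
position: [519.2, 204.9, 134.9]
ee_rot: [0.185, 1.571, -0.191]
wrist_force: [-0.9, -0.0, -3.0]
gripper_width: 15.6
time_s: 12.12
position: [521.2, 205.6, 216.4]
ee_rot: [0.187, 1.565, -0.189]
wrist_force: [-0.2, -0.4, -2.7]
gripper_width: 15.5
yaw -13.715976549722805 pos [520.61 205.5  215.1 ] F [-1.19 -0.75 -2.75] T [-0.09  0.1   0.06] t 12.1667
{'pointer': (np.float64(-159.52021106877103), np.float32(253.96094)), 'red': (np.float64(-160.04304759131486), np.float32(225.86646)), 'joint': np.float64(-0.009125218768067335)}
(522, 204.5) -0.010998961309997475
(524, 204.5) -0.009366024746786949
(523, 203.5) -0.006557420959684098
(523, 205.5) -0.0117038439706048
shift mm [  15.68 -385.2    98.1 ] turn deg [-87.72  -0.31  -0.07] now yaw -13.715976549722805 pos [520.61 205.5  215.1 ] t 12.1667 j [ 0.22  0.18  1.58 -0.    1.39  0.46]
```

```bash

python3 -m crank '[[0,0,0,-7,0,0,1],[0,0,0,-14,0,0,1],[0,0,0,-21,0,0,1],[0,0,0,-28,0,0,1],[0,0,0,-32,0,0,1]]'
python3 -m crank '[[0,0,0,-7,0,0,1],[0,0,0,-14,0,0,1],[0,0,0,-21,0,0,1],[0,0,0,-28,0,0,1],[0,0,0,-32,0,0,1]]'
python3 -m crank '[[0,0,0,-7,0,0,1],[0,0,0,-14,0,0,1],[0,0,0,-21,0,0,1],[0,0,0,-23.7,0,0,1],[0,0,0,-23.7,0,0,1]]'
python3 -c "
from h import *
plan([591,-212,200],74)"
```

```text
time_s: 12.58
position: [520.3, 205.5, 213.8]
ee_rot: [-0.255, 1.563, 0.254]
wrist_force: [0.3, 0.5, -2.5]
gripper_width: 15.6
time_s: 13.0
position: [520.3, 205.5, 213.8]
ee_rot: [-0.689, 1.466, 0.691]
wrist_force: [0.6, 0.4, -3.1]
gripper_width: 15.7
time_s: 13.42
position: [520.5, 205.6, 214.0]
ee_rot: [-1.0, 1.335, 1.004]
wrist_force: [-0.2, -0.1, -2.7]
gripper_width: 16.2
shift mm [  14.26 -182.83 -381.96] turn deg [ 0.02 -0.19 -0.32] now yaw 74.01933768933206 pos [520.49 205.56 214.  ] t 13.4167 j [ 0.22  0.18  1.58 -0.    1.39 -1.07]
```

```bash

python3 -m crank '[[0.005,-0.061,-0.1273,0,0,0,1],[0.005,-0.061,-0.1273,0,0,0,1],[0.005,-0.061,-0.1273,0,0,0,1],[0.005,-0.061,-0.1273,0,0,0,1],[0.005,-0.061,-0.1273,0,0,0,1]]'
python3 -m crank '[[0.005,-0.061,-0.1273,0,0,0,1],[0.005,-0.061,-0.1273,0,0,0,1],[0.005,-0.061,-0.1273,0,0,0,1],[0.005,-0.061,-0.1273,0,0,0,1],[0.005,-0.061,-0.1273,0,0,0,1]]'
python3 -m crank '[[0.005,-0.061,-0.1273,0,0,0,1],[0.005,-0.061,-0.1273,0,0,0,1],[0.005,-0.061,-0.1273,0,0,0,1],[0.005,-0.061,-0.1273,0,0,0,1],[0.005,-0.061,-0.1273,0,0,0,1]]'
python3 -m crank '[[0,0,0,0,0,0,1],[0,0,0,0,0,0,1],[0,0,0,0,0,0,1],[0,0,0,0,0,0,1],[0,0,0,0,0,0,1]]'
cat >> h.py <<'E'
def boxfit(m,c,p0,lx,ly,z0,z1):
    def cost(p):
        k=np.zeros(m.shape,np.uint8);cv2.fillConvexPoly(k,np.round(cv2.convexHull(proj(box(*p,lx,ly,z0,z1),c).astype(np.float32))*16).astype(np.int32),1,shift=4)
        return ((k>0)^m).sum()/m.sum()
    r=minimize(cost,p0,method='Nelder-Mead',options=dict(initial_simplex=np.array(p0)+np.array([[0,0,0],[6,0,0],[0,6,0],[0,0,8]])));return r.x,r.fun
E
python3 - <<'E'
from h import *
c=get_calibration('wrist');w=snapshot('wrist');save(w,'w8.png');o,q,M=tool();print(q)
best=None
for d in cut_out('rest','wrist'):
    m=np.array(d['region']);k=proj([524,-193,15],c)[0];i=np.argwhere(m).mean(0)[::-1];print(d['conf'],m.sum(),i,k)
    if np.linalg.norm(i-k)<40: best=m
W=cv2.cvtColor(w,cv2.COLOR_RGB2BGR)
if best is not None:
    p,f=boxfit(best,c,[524,-193,-16],104,64,0,24);print(p,f)
    for(lx,ly,z0,z1,col) in((104,64,0,24,(0,255,255)),(104,16,24,24,(255,0,255))):
        k=proj(box(*p,lx,ly,z0,z1),c)
        for i,j in((0,1),(1,3),(3,2),(2,0),(4,5),(5,7),(7,6),(6,4)): cv2.line(W,*[tuple(np.round(k[t]*16).astype(int).tolist()) for t in(i,j)],col,1,cv2.LINE_AA,4)
b=ray([[328.9,238.2]],c,q[2]-22.3)[0];print('boss rel tool',M.T@(b-q))
u,v=proj([524,-193,15],c)[0].astype(int);v0=max(0,v-100)
print(u-100,v0);cv2.imwrite('pics/ov8.png',cv2.resize(W[v0:v0+200,u-100:u+100],None,fx=3,fy=3,interpolation=cv2.INTER_CUBIC))
E
```

```text
time_s: 13.83
position: [545.2, 63.0, 209.9]
ee_rot: [-0.996, 1.336, 0.997]
wrist_force: [0.6, -0.7, -3.3]
gripper_width: 15.7
time_s: 14.25
position: [569.0, -75.1, 205.3]
ee_rot: [-0.996, 1.333, 0.998]
wrist_force: [0.0, 0.0, -2.2]
gripper_width: 16.0
time_s: 14.67
position: [592.8, -213.5, 200.5]
ee_rot: [-0.997, 1.331, 0.999]
wrist_force: [-0.6, 0.1, -2.4]
gripper_width: 15.6
time_s: 15.08
position: [593.1, -209.9, 202.2]
ee_rot: [-1.002, 1.328, 1.002]
wrist_force: [0.5, 0.5, -2.8]
gripper_width: 15.9
[ 593.13 -210.23  202.27]
0.78 8582 [199.15 250.44] [325.43 129.83]
boss rel tool [22.3  23.96  0.43]
225 29
```

View pics/ov8.png

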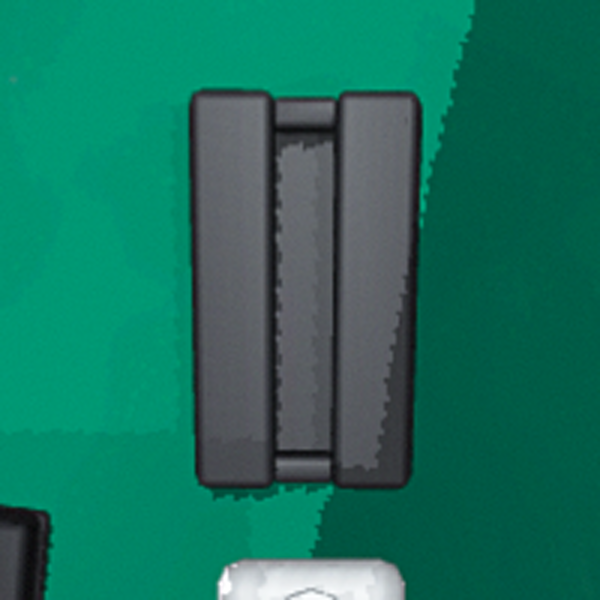

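```bash
python3 - <<'E'
from h import *
c=get_calibration('wrist');o,q,M=tool();print(q)
P=np.array([[192,92],[418,93],[411,487],[198,486],[271,95],[339,95],[334,485],[274,485]])/3+[225,29]
h=ray(P,c,24)[:,:2]
for a in(h[:4],h[4:]):
    print(a.mean(0),[np.linalg.norm(a[i]-a[i-1]).round(1) for i in range(4)],[np.degrees(np.arctan2(*(a[j]-a[i])[::-1])) for i,j in((0,3),(1,2))])
ctr=(h[:4].mean(0)+h[4:].mean(0))/2
yaw=-16.0;s=np.array([-1.9,0.4]) # spanner origin in tool y,z (camera)
W=want(yaw+90);t=ctr-(W[:,1]*s[0]+W[:,2]*s[1])[:2];print(ctr,t)
plan([*t,120],yaw+90)
E
```

```text
[ 593.15 -210.5   202.29]
[ 523.05 -192.29] [np.float64(102.0), np.float64(58.2), np.float64(102.0), np.float64(59.6)] [np.float64(-16.410365922674355), np.float64(-15.626892541753008)]
[ 523.1  -192.38] [np.float64(101.0), np.float64(17.5), np.float64(101.0), np.float64(16.8)] [np.float64(-15.889354188342182), np.float64(-16.308082983711834)]
[ 523.07 -192.34] [ 521.14 -192.2 ]
shift mm [82.27 74.29 -2.21] turn deg [0.04 0.   0.01] now yaw 74.03876005513658 pos [ 593.15 -210.5   202.29] t 15.1833 j [-0.48  0.33  1.42  0.    1.4  -1.77]
```

```bash

python3 -m crank '[[0.01,0.0743,-0.0022,0,0,0,1],[0.03,0.0743,-0.0022,0,0,0,1],[0.06,0.0743,-0.0022,0,0,0,1],[0.0823,0.0743,-0.0022,0,0,0,1],[0.0823,0.0743,-0.0022,0,0,0,1]]'
python3 -m crank '[[0,0,0,0,0,0,1],[0,0,0,0,0,0,1],[0,0,0,0,0,0,1],[0,0,0,0,0,0,1],[0,0,0,0,0,0,1]]'
python3 -c "
from h import *
plan([521.1,-192.2,57],74)"
```

```text
time_s: 15.6
position: [516.5, -190.4, 114.7]
ee_rot: [-0.993, 1.333, 1.009]
wrist_force: [-1.4, -0.3, -4.2]
gripper_width: 16.0
time_s: 16.02
position: [522.3, -193.7, 121.4]
ee_rot: [-1.003, 1.327, 0.998]
wrist_force: [0.0, 0.9, -3.0]
gripper_width: 15.4
shift mm [64.38  1.75  1.13] turn deg [-0.02 -0.04  0.17] now yaw 73.97922558662272 pos [ 522.3  -193.67  121.38] t 16.0167 j [-0.51  0.26  1.68 -0.    1.19 -1.8 ]
```

```bash

python3 -m crank '[[0.02,0.0005,0.0005,0,0,0,1],[0.04,0.0005,0.0005,0,0,0,1],[0.04,0.0005,0.0005,0,0,0,1],[0.04,0.0005,0.0005,0,0,0,1],[0.04,0.0005,0.0005,0,0,0,1]]'
python3 -m crank '[[0,0,0,0,0,0,1],[0,0,0,0,0,0,1],[0,0,0,0,0,0,1],[0,0,0,0,0,0,1],[0,0,0,0,0,0,1]]'
python3 -c "
from h import *
plan([521.1,-192.2,57],74)"
```

```text
time_s: 16.43
position: [521.5, -192.8, 80.8]
ee_rot: [-1.002, 1.328, 0.999]
wrist_force: [-0.1, 0.8, -2.4]
gripper_width: 15.6
time_s: 16.85
position: [520.9, -192.5, 80.2]
ee_rot: [-1.001, 1.328, 1.0]
wrist_force: [0.2, -0.1, -2.5]
gripper_width: 15.8
shift mm [23.18 -0.07  0.36] turn deg [-0.02 -0.01  0.04] now yaw 73.97988150965797 pos [ 520.92 -192.51   80.18] t 16.85 j [-0.51  0.32  1.71 -0.    1.11 -1.8 ]
```

```bash

python3 -m crank '[[0.004,0,0.0003,0,0,0,1],[0.008,0,0.0003,0,0,0,1],[0.012,0,0.0003,0,0,0,1],[0.012,0,0.0003,0,0,0,1]]'
python3 -m crank '[[0.004,0,0,0,0,0,1],[0.008,0,0,0,0,0,1],[0.0105,0,0,0,0,0,1],[0.0105,0,0,0,0,0,1]]'
python3 -c "
from h import *
o,q,M=tool();print(q,o['wrist_force'],o['wrist_torque'])"
```

```text
time_s: 17.18
position: [519.7, -191.6, 66.3]
ee_rot: [-0.999, 1.33, 1.003]
wrist_force: [-0.9, 0.3, -2.8]
gripper_width: 15.3
time_s: 17.52
position: [520.6, -192.0, 56.8]
ee_rot: [-1.0, 1.329, 1.001]
wrist_force: [0.4, 0.2, -2.1]
gripper_width: 15.9
[ 520.63 -192.05   56.77] [ 0.39  0.21 -2.07] [0.01 0.06 0.  ]
```

```bash

python3 -m crank '[[0.0006,0,0,0,0,0,1],[0.0006,0,0,0,0,0,1]]'
python3 -m crank '[[0,0,0,0,0,0,0.4],[0,0,0,0,0,0,0.4],[0,0,0,0,0,0,0.4],[0,0,0,0,0,0,0],[0,0,0,0,0,0,-0.2]]'
python3 -m crank '[[0,0,0,0,0,0,-0.6],[0,0,0,0,0,0,-0.6],[0,0,0,0,0,0,-0.6],[0,0,0,0,0,0,-0.6],[0,0,0,0,0,0,-0.6]]'
python3 -m crank '[[-0.03,0,0,0,0,0,-0.6],[-0.07,0,0,0,0,0,-0.6],[-0.11,0,0,0,0,0,-0.6],[-0.15,0,0,0,0,0,-0.6],[-0.15,0,0,0,0,0,-0.6]]'
python3 -m crank '[[0,0,0,0,0,0,-0.6],[0,0,0,0,0,0,-0.6],[0,0,0,0,0,0,-0.6],[0,0,0,0,0,0,-0.6],[0,0,0,0,0,0,-0.6]]'
python3 - <<'E'
from h import *
c=get_calibration('wrist');w=snapshot('wrist');save(w,'w9.png')
print([(np.array(d['position']).round(1).tolist(),round(d['conf'],2)) for d in pinpoint('spanner','wrist')][:2])
r,f=spanfit(w,c,[523,-192.3,-16],8);print(r,f)
b=snapshot('top');save(b,'top9.png');ct=get_calibration('top')
print(angs(b,ct),angs(b,ct,(524,203)))
u,v=proj([523,-192,30],c)[0].astype(int)
u2,v2=proj([523,204,40],ct)[0].astype(int)
A=cv2.resize(w[max(0,v-65):max(0,v-65)+130,u-65:u+65],(400,400),interpolation=cv2.INTER_CUBIC);B=cv2.resize(b[v2-40:v2+40,u2-40:u2+40],(400,400),interpolation=cv2.INTER_CUBIC)
save(np.hstack([A,B]),'fin.png')
E
```

```text
time_s: 17.68
position: [520.7, -192.1, 56.6]
ee_rot: [-1.001, 1.329, 1.001]
wrist_force: [0.2, 0.0, -1.8]
gripper_width: 15.7
time_s: 18.1
position: [521.1, -192.3, 57.1]
ee_rot: [-1.001, 1.328, 1.0]
wrist_force: [0.3, 0.6, -0.4]
gripper_width: 38.2
time_s: 18.52
position: [520.8, -192.1, 56.7]
ee_rot: [-1.001, 1.329, 1.001]
wrist_force: [0.1, 0.1, -0.6]
gripper_width: 71.2
time_s: 18.93
position: [526.0, -194.9, 216.7]
ee_rot: [-1.013, 1.321, 0.986]
wrist_force: [1.0, 0.3, 1.2]
gripper_width: 75.5
time_s: 19.35
position: [519.7, -191.6, 204.6]
ee_rot: [-0.998, 1.33, 1.004]
wrist_force: [-0.3, 1.5, 0.1]
gripper_width: 75.2
[([523.5, -195.0, 11.3], 0.55), ([523.8, -195.9, 62.8], 0.22)]
[ 521.48 -192.94  -16.6 ] 0.36357683334368346
{'pointer': (np.float64(-157.55070055519866), np.float32(219.84375)), 'red': (np.float64(-157.98608318042406), np.float32(158.42395)), 'joint': np.float64(-0.007598860316159766)} {'pointer': (np.float64(-159.62206156825437), np.float32(222.4375)), 'red': (np.float64(-159.62786516490254), np.float32(158.53809)), 'joint': np.float64(-0.00010129186996841655)}
```

View pics/fin.png

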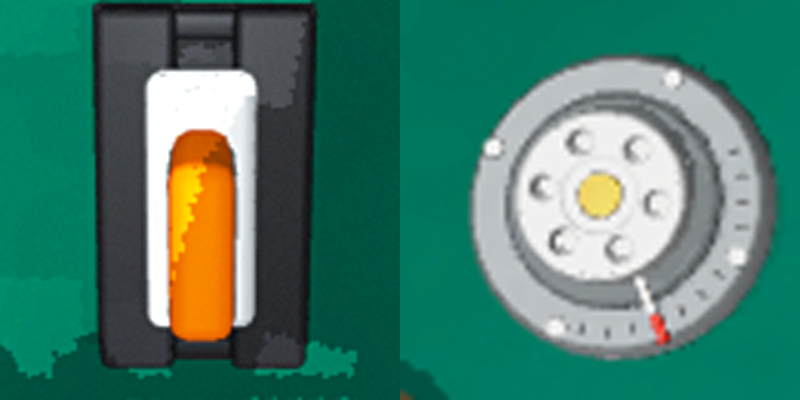

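The left half of the picture shows the spanner upright and square on the right rest, with its bar across both rails. The right half shows the pointer on the red mark. Handing in.

```bash
python3 -c "
from h import *
print(bot.hand_in())"
```

```text
the job is handed in; nothing more can be done
None
```

The job is done and handed in at about 19.6 s on the robot's clock. I took the orange-handled spanner from the rest nearest the base and put both prongs into two opposite collar holes. I turned the collar about 101° clockwise, roughly 30° of it play, then set the spanner back upright on its rest and backed the open gripper clear.

**Pointer:** my last checks put it on the red mark or just short of it:
- The wrist camera read -0.009 rad after the spanner was lifted out.
- The top camera read -0.008 to 0.000 rad at the end, depending on the hub centre assumed.

I saw no sign that it ran past.

**Spanner:** the last picture shows it upright, with the bar across both rails and the prongs in the channel. My fit put it within about 2 mm and 1° of the rest's centre and direction. The network's estimate agreed to about 3 mm.

**Forces:** at the readings I took, wrist force stayed at or below about 7 N. I did not measure the bystander objects again.

**Checks that disagreed or failed:**
- **Early position estimates:** I took the first wrist-camera pictures before the arm had settled, so the spanner and hub positions were 2–5 mm out. I corrected them from later pictures before inserting the prongs.
- **Missed detections:** the network failed to find the red mark once and the rest once. I measured the red mark by its colour and the rest from its corners instead.

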